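# Clamp a cleaner bottle and take off its safety cap

## Robot

A 6-joint arm with a two-finger parallel gripper is mounted at the origin on the work surface. World frame = base frame: x ahead of the robot, y to its left, z up, the work surface at z = 0. Lengths are in m, angles in rad, forces in N, time in s.
With the tool pointing down it reaches from about 0.375 to 0.825 m from the base axis. Payload 5.5 kg.
Tool frame: the origin (TCP) lies between the finger pads, 19 mm behind the fingertips; this is the grasp point; z points along the fingers, y is the line along which they close (so a half turn about z gives the same grasp; the last joint's range is limited). The gripper opens to 85 mm and grips with 20 to 120 N. Pads are 22 mm wide; open, the fingers measure 114 mm over their backs; the gripper's body (76 mm by 85 mm) begins 54 mm behind the grasp point. The pads swing forward as they close: fully open they stand 13 mm farther back than shut.
Start: joints at [-1.257, 0.314, -0.047, 1.21, 0, 1.571], TCP at [0.185, -0.571, 0.25] pointing down, gripper open.
Joint ranges: [-2.67, 2.67], [-0.69, 1.73], [-1.03, 1.25], [-2.08, 2.16], [-1.42, 1.45], [-3.14, 3.14]. Speed limits (rad/s): [2.39, 2.39, 3.01, 3.14, 3.14, 3.14].

## Interface

Orientations are given as a rotation vector (axis times angle).
In Python, from plant import monitor, get_image, finish_job gives the robot as it stands.
- The arm moves only by the tool arm_command, never from a script. Its argument "plan" is a list of rows, each a list of 3 entries, a list of its own where there are three numbers: the finger opening in mm, from 0 to 85.4, then the shift along the tool's x, y, z as a fraction of full scale, then the turn, a rotation vector about the tool's x, y, z as a fraction of full scale. In form: [[grip, [x, y, z], [rx, ry, rz]], ...]. A call has 1 to 12 rows; each row is the pose to reach, as a shift and turn from the pose commanded when the call began, along the tool's axes at that moment; what a row does not reach only later rows make up. Full scale, the value 1, is 0.2 m for a shift and 120 degrees for a turn. A row lasts 1/10 s, in which the tool goes at most 50 mm and 8.59 degrees, less where a joint would pass 70% of its speed; a pose out of reach is approached as far as the arm can. A call with a number of a shift or a turn outside -1 to 1 is refused whole. A call with a gripper value outside its range is refused whole. The fingers move at their own pace and stop on an object; the grip force is fixed at half the most. Time passes only in rows, so rows that repeat a pose let the fingers close. It gives the time, the measured TCP pose, the force, the opening and the grip force at its end, in the units of the state.
- monitor.read_state(): the state, without advancing time (a new reading comes with each control period).
- get_image(name): name is "scene" or "side" or "wrist"; returns a dict with "frame" (480x640x3 uint8, blue, green, red), "depth" (480x640 float32, m along the optical axis (not along the pixel's ray), 0 where there is no reading), "vertical_fov" (degrees; the focal length in pixels is half the picture's height over the tangent of half this angle, whatever the lens; pixels are square), "cx", "cy" (the principal point, pixels), "camera_from_world" (4x4, takes a point from world to camera coordinates). Camera axes: x right, y down, z forward; pixel columns grow to the right and rows downward; lengths in m; the calibration is good to about 2 mm. A picture is of the moment at which its call begins.
- finish_job(): hands the job in; it is judged then, once.
The state is a dict: "time": time; "qpos": joint angles; "qvel": joint speeds; "effort": joint torques, N m; "tcp_pos": TCP position; "tcp_rot": TCP orientation; "force": force on the tool from outside, world axes, zero at the start; "ft_torque": the same for the moment, N m; "opening": finger opening in m; "grasp_force": force on a finger pad.
Only numpy, scipy, OpenCV 4.12 (cv2) and the standard library are available. Lean on these libraries where they do the work, as an engineer would, in place of code of your own. Each camera call takes 0.05 s, during which the arm holds its last target. There are 200 camera calls.

## Task

Clamp the blue cleaner bottle by winding the handwheel clockwise one full turn by its red knob, until the clamp is tight. Then press the bottle's red push-and-turn cap down, twist it anticlockwise while it is down until it is free, and lift it off. Finish while holding the cap in the gripper, still and roughly level, straight above the bottle's mouth and about 10 cm higher than it sat, with the clamp left tight and everything else on the worktop left where it stands.

Things in the scene. Friction and masses are not known exactly. Their poses are not given: they have to be found in the camera images.
- clamp_wheel (a joint): the black handwheel on top of the yellow clamp's column: 0 = clamp open, grows clockwise seen from above (tightening); starts between 0 and 0.3; 6.15 and more = clamp tight; hard stop at 6.9. Friction 0.05 N m; it stays where left and keeps its height while it drives the yellow clamp arm 8 mm down onto the bottle's shoulder
- wheel_knob (a point): the wheel's red spinner knob, an upright cylinder 20 mm across and 34 mm tall that spins freely on its own pin, 45 mm off the wheel's axis; the point is 19 mm above the knob's foot (the wheel's upper face, 196 mm above the table), 15 mm below its top
- wheel_axis (a point): the wheel's upright axis, at the wheel's upper face, 196 mm above the table; the wheel is 104 mm across. The column is 44 mm square
- stand: the fixed grey clamp stand, base plate 140 x 330 x 12 mm, origin on the table under its middle, z up; the wheel's axis is at its y = +85 mm, the bottle's at y = -85 mm. The yellow arm spans from column to bottle shoulder, top 168 mm above the table, and carries a rubber foot
- bottle: the blue cleaner bottle with paper label, 100 mm across, standing fast in the stand; it can be neither lifted nor turned. Shoulder 130 mm above its underside; origin in the middle of its underside, 12 mm above the table, z up
- mouth (a point): middle of the top of the bottle's white neck (34 mm across), 161 mm above the bottle's underside
- cap: the red push-and-turn safety cap, about 50 g: ribbed skirt 57 mm across, 26 mm high; on it a disc 60 mm across, 4 mm thick; on that a raised grip bar 50 mm long (along the cap's x), 18 mm wide (its y), 24 mm high; 54 mm tall in all. Origin: middle of the skirt's lower edge, z up. Locked on, the origin is 144 mm above the bottle's underside and cap and bottle axes agree (4 degrees of play)
- cap_grip (a point): on the cap's axis, 51 mm above the cap's origin, 3 mm below the top of its grip bar: with the TCP here the fingertips straddle the bar and stop 2 mm above the disc
- cap_spring (a joint): sprung seal in the neck that pushes the cap up: 0 with the cap locked (6 N), grows as it is pressed, 0.009 m at the bottom (11 N), about -0.003 with the cap off. The locked cap cannot be pulled off or turned; pressed 6 mm or more it turns anticlockwise seen from above, and is free to lift at 52 to 74 degrees of turn, where it meets a stop: aim at 61 (1.07 rad)
- dosing_cup: bystander, loose: white plastic cup, 66 mm across, 55 mm tall; origin in the middle of its underside
- scrub_brush: bystander, loose: flat cleaning brush with green handle, lying, 170 mm long; origin in the middle of its underside (lies along its x)
- tablet_jar: bystander, loose: clear jar with green lid, 76 mm across, 95 mm tall; origin in the middle of its underside
- stain_bottle: bystander, loose: slim white bottle with orange cap, 48 mm across, 140 mm tall; origin in the middle of its underside
- peg_box: bystander, loose: yellow open box of clothes pegs, 90 x 110 x 50 mm; origin in the middle of its underside
- softener_bottle: bystander, loose: white bottle with blue cap, 72 mm across, 180 mm tall; origin in the middle of its underside
- spray_can: bystander, loose: green can, 52 mm across, 170 mm tall; origin in the middle of its underside
Things that resemble listed ones, but are neither listed nor needed, are in the scene too. There is more than one size of the cap; the job needs the middle-sized.

How it is judged:
By the outcome, as a careful person would: the job done as asked, in the order asked, and still so for the second after the job is handed in, while the arm keeps its last pose, push and grip.
It also fails if it takes over 72 s, if anything falls off the work surface, if the arm or the gripper's body presses on something with over 40 N, if the wrist force passes 120 N, or if a joint passes its speed limit or range.

## Working session

There is one attempt and no reset: what is moved stays moved. The work goes in short steps, Python scripts to look and compute and a tool call to move; the robot and the scene stay as the last step left them, time stands still between calls to the robot, and variables do not carry over. Pictures are saved under pics/ and viewed, at most 10 in all, crops included, and the job is handed in when it is done.

Besides the shell and the picture viewer there is one more tool, called after "Emit:" by a JSON object that holds its "fn" and its "kwargs", one argument or row to a line. arm_command: Moves the arm, as the interface text tells. Shift numbers are shares of 0.2 m and turn numbers shares of 120 degrees, none past 1 either way. Its arguments: {"type":"object","properties":{"plan":{"type":"array"}},"required":["plan"]}

```bash
ls; mkdir -p pics; cat > h.py <<'E'
import numpy as np,cv2
from plant import monitor,get_image,finish_job
def cam(n):
    d=get_image(n);f=240/np.tan(np.radians(d["vertical_fov"])/2)
    d["f"]=f;d["K"]=np.array([[f,0,d["cx"]],[0,f,d["cy"]],[0,0,1]]);d["W"]=np.linalg.inv(d["camera_from_world"]);return d
def ray(d,u,v):
    r=d["W"][:3,:3]@np.array([(u-d["cx"])/d["f"],(v-d["cy"])/d["f"],1]);return d["W"][:3,3],r
def plane(d,u,v,z):
    o,r=ray(d,u,v);return o+r*(z-o[2])/r[2]
def cloud(d):
    v,u=np.mgrid[0:480,0:640];z=d["depth"]
    p=np.stack([(u-d["cx"])/d["f"]*z,(v-d["cy"])/d["f"]*z,z],-1)
    return p@d["W"][:3,:3].T+d["W"][:3,3]
E
python3 - <<'E'
from h import *
for n in("scene","side","wrist"):
    d=cam(n);cv2.imwrite(f"pics/{n}0.png",d["frame"]);np.savez(f"{n}0.npz",**d)
    print(n,d["W"][:3].round(3).tolist(),d["f"])
print(monitor.read_state())
E
```

```text
pics
scene [[-0.061, 0.707, -0.704, 1.213], [0.998, 0.041, -0.046, 0.086], [-0.003, -0.706, -0.708, 0.814]] 484.8177493181949
side [[0.822, -0.384, 0.421, 0.221], [-0.57, -0.558, 0.604, -0.465], [0.003, -0.736, -0.677, 0.708]] 459.12585402501105
wrist [[0.308, -0.911, -0.275, 0.254], [-0.951, -0.295, -0.088, -0.548], [-0.001, 0.289, -0.957, 0.374]] 337.4104432795348
{'time': 0.15, 'qpos': array([-1.25698143e+00,  3.14097798e-01, -4.77911395e-02,  1.21022989e+00,
       -4.35590034e-05,  1.57079689e+00]), 'qvel': array([ 0.001905  , -0.00288762,  0.00259622,  0.0002424 , -0.00047029,
       -0.0012805 ]), 'effort': array([ 1.29860973e-04, -5.40046513e+01,  3.40059221e+01,  1.32780286e-02,
       -8.15622070e-05, -1.66472638e-06]), 'tcp_pos': array([ 0.18507607, -0.57031777,  0.24933766]), 'tcp_rot': array([-3.10171563e+00, -4.90715195e-01,  3.92040723e-04]), 'force': array([-0.77847994, -0.45797734,  0.54139761]), 'ft_torque': array([-0.04815207,  0.03464854, -0.00966955]), 'grasp_force': 0.0, 'opening': 0.08536031599566875}
```

View pics/scene0.png

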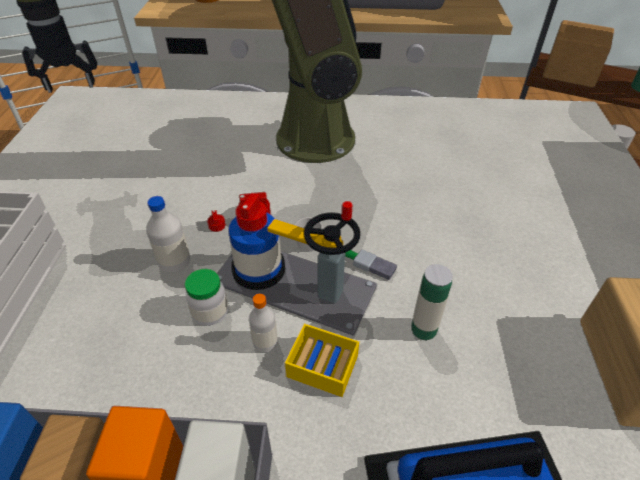

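View pics/side0.png

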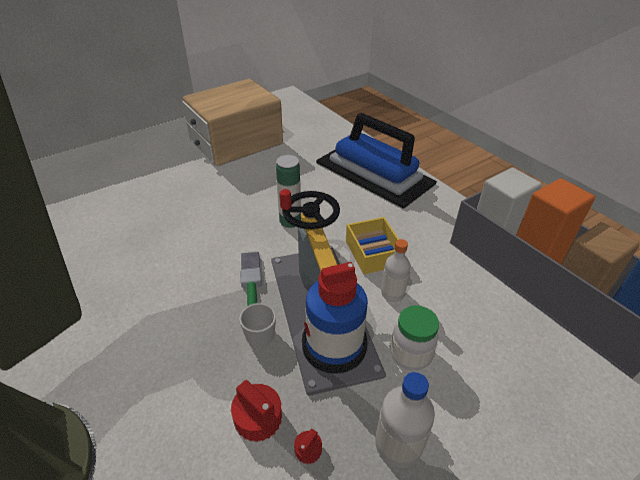

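The scene view shows the bottle and its cap at (253,210), the wheel at (332,233) and the knob at (347,211). In the side view the cap is at (338,283), the knob at (286,200) and the decoy caps at (257,411) and (308,446).

```bash
python3 - <<'E'
from h import *
P={}
reg={"scene":{"knob":(335,195,360,228),"cap":(232,185,275,232)},"side":{"knob":(274,185,296,212),"cap":(315,258,360,308)}}
for n in reg:
    d=dict(np.load(n+"0.npz"));d["cx"]=float(d["cx"]);d["cy"]=float(d["cy"]);d["f"]=float(d["f"])
    c=cloud(d);hsv=cv2.cvtColor(d["frame"],cv2.COLOR_BGR2HSV)
    red=((hsv[...,0]<8)|(hsv[...,0]>172))&(hsv[...,1]>150)&(hsv[...,2]>60)
    for k,(a,b,e,f) in reg[n].items():
        m=np.zeros_like(red);m[b:f,a:e]=red[b:f,a:e]
        p=c[m&(d["depth"]>0)];P[n,k]=p
        print(n,k,len(p),"z pct",np.percentile(p[:,2],[2,10,50,90,98]).round(4))
        zt=0.215 if k=="knob" else 0.2
        q=p[p[:,2]>zt-.02] if k=="knob" else p[p[:,2]>0.195]
        print("  upper mean",q.mean(0).round(4),"bbox",q.min(0).round(3),q.max(0).round(3))
        if k=="cap":
            t=q[q[:,2]>np.percentile(p[:,2],98)-.004]; t=p[p[:,2]>0.206]
            if len(t)>5:
                w,v=np.linalg.eigh(np.cov(t[:,:2].T)); print("  top",len(t),t.mean(0).round(4),"dir deg",np.degrees(np.arctan2(v[1,1],v[0,1])).round(1),np.sqrt(w).round(4))
            dd=p[(abs(p[:,2]-.186)<.004)];print("  disc",len(dd),dd.mean(0).round(4),dd.min(0).round(3),dd.max(0).round(3))
    # wheel: dark pts at z 0.18-0.2
    g=d["frame"].max(-1)<60
    m=g&(c[...,2]>.175)&(c[...,2]<.21)&(d["depth"]>0)
    m2=np.zeros_like(m)
    a,b,e,f=(300,205,365,262) if n=="scene" else (275,183,345,235)
    m2[b:f,a:e]=m[b:f,a:e];q=c[m2]
    # circle fit on outer
    ys,xs=np.nonzero(m2); h=cv2.convexHull(np.stack([xs,ys],1).astype(np.int32))[:,0]
    hp=np.array([plane(d,u,v,.190) for u,v in h]);A=np.c_[2*hp[:,:2],np.ones(len(hp))]
    s=np.linalg.lstsq(A,(hp[:,:2]**2).sum(1),rcond=None)[0]
    print(n,"wheel",len(q),"z",np.percentile(q[:,2],[5,50,95]).round(4),"circle",s[:2].round(4),np.sqrt(s[2]+s[0]**2+s[1]**2).round(4),"mean",q.mean(0).round(4))
    # base plate: dark grey at z~.012
    bl=(hsv[...,0]>105)&(hsv[...,0]<128)&(hsv[...,1]>150)&(c[...,2]>.03)&(c[...,2]<.15)&(c[...,0]<.75)&(c[...,0]>.3)&(abs(c[...,1])<.4)
    q=c[bl];print(n,"blue",len(q),q.min(0).round(3),q.max(0).round(3))
    np.save(n+"_c.npy",c)
E
```

```text
scene knob 170 z pct [0.1996 0.2037 0.221  0.232  0.2331]
  upper mean [0.554  0.0966 0.2193] bbox [0.543 0.087 0.196] [0.56  0.105 0.234]
scene cap 1003 z pct [0.0387 0.0689 0.1861 0.21   0.212 ]
  upper mean [ 0.5309 -0.0874  0.2071] bbox [ 0.503 -0.103  0.195] [ 0.553 -0.074  0.215]
  top 174 [ 0.5275 -0.0875  0.2101] dir deg 162.3 [0.0055 0.0145]
  disc 304 [ 0.5341 -0.0837  0.1866] [ 0.499 -0.116  0.182] [ 0.556 -0.059  0.19 ]
scene wheel 1168 z [0.1912 0.1962 0.1992] circle [0.5823 0.0707] 0.0523 mean [0.5912 0.0695 0.1959]
scene blue 1279 [ 0.486 -0.135  0.03 ] [ 0.583 -0.037  0.15 ]
side knob 195 z pct [0.1984 0.2036 0.22   0.23   0.2308]
  upper mean [0.546  0.0881 0.2185] bbox [0.538 0.082 0.196] [0.557 0.101 0.232]
side cap 1323 z pct [0.1594 0.1666 0.1859 0.2091 0.2103]
  upper mean [ 0.5226 -0.0947  0.2057] bbox [ 0.501 -0.107  0.195] [ 0.55  -0.078  0.211]
  top 277 [ 0.5236 -0.0927  0.2089] dir deg 161.0 [0.0052 0.0135]
  disc 442 [ 0.5191 -0.1042  0.1855] [ 0.496 -0.122  0.182] [ 0.555 -0.063  0.19 ]
side wheel 1139 z [0.1899 0.1946 0.1972] circle [0.587  0.0702] 0.0533 mean [0.5839 0.062  0.1942]
side blue 2118 [ 0.476 -0.142  0.03 ] [ 0.575 -0.043  0.148]
```

```bash
python3 - <<'E'
from h import *
a=cv2.imread("pics/scene0.png")[170:330,180:400];b=cv2.imread("pics/side0.png")[170:410,230:400]
A=cv2.resize(a,None,fx=1.8,fy=1.8,interpolation=cv2.INTER_CUBIC);B=cv2.resize(b,None,fx=2.4,fy=2.4,interpolation=cv2.INTER_CUBIC)
o=np.zeros((576,800,3),np.uint8);o[:A.shape[0],:A.shape[1]]=A;o[:B.shape[0],396:800]=B[:,:404];cv2.imwrite("pics/crop.png",o)
E
```

```text
(no output)
```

View pics/crop.png

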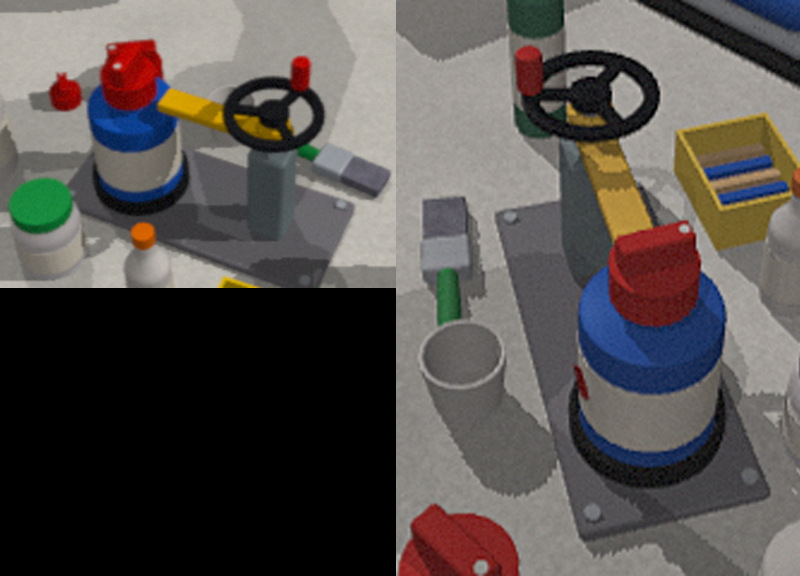

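The crop confirms the knob is on the robot's side of the wheel and the bar points about 162° in the world frame. First I move up and towards the stand, turning the tool as it goes.

Emit:
{"fn": "arm_command", "kwargs": {
  "plan": [
    [85, [0.2, -0.15, -0.2], [0, 0, -0.07]],
    [85, [0.4, -0.3, -0.4], [0, 0, -0.14]],
    [85, [0.6, -0.45, -0.4], [0, 0, -0.21]],
    [85, [0.8, -0.6, -0.4], [0, 0, -0.28]],
    [85, [1, -0.74, -0.4], [0, 0, -0.35]],
    [85, [1, -0.74, -0.4], [0, 0, -0.42]],
    [85, [1, -0.74, -0.4], [0, 0, -0.49]],
    [85, [1, -0.74, -0.4], [0, 0, -0.56]],
    [85, [1, -0.74, -0.4], [0, 0, -0.63]],
    [85, [1, -0.74, -0.4], [0, 0, -0.7]],
    [85, [1, -0.74, -0.4], [0, 0, -0.77]],
    [85, [1, -0.74, -0.4], [0, 0, -0.83]]
  ]
}}

```text
time: 1.35
tcp_pos: [0.3297, -0.368, 0.3297]
tcp_rot: [-1.62, -2.691, -0.0]
force: [-0.2, 0.2, 0.2]
opening: 0.085
grasp_force: 0.0
```

```bash
cat >> h.py <<'E'
from scipy.spatial.transform import Rotation as R
def st():
    s=monitor.read_state();r=R.from_rotvec(s["tcp_rot"]);m=r.as_matrix()
    print("t",round(s["time"],2),"p",s["tcp_pos"].round(4),"yaw y",np.degrees(np.arctan2(m[1,1],m[0,1])).round(2),"tilt",m[:,2].round(4),"q",s["qpos"].round(2),"F",s["force"].round(1),"T",s["ft_torque"].round(2),"open",round(s["opening"],4),"gf",round(s["grasp_force"],1));return s,m
def goto(P,yaw=None,p=None):
    s,m=st();p=s["tcp_pos"] if p is None else p
    print("shift",(m.T@(np.array(P)-p)/.2).round(3))
    if yaw is not None:
        c,q=np.cos(np.radians(yaw)),np.sin(np.radians(yaw));T=np.array([[-q,c,0],[c,q,0],[0,0,-1]]).T
        print("turn",(R.from_matrix(m.T@T).as_rotvec()/np.radians(120)).round(3))
E
python3 -c "
from h import *
goto((.52,-.10,.36),72)"
```

```text
t 1.35 p [ 0.3297 -0.368   0.3297] yaw y 27.91 tilt [-4.e-04  4.e-04 -1.e+00] q [-0.84  0.09 -0.14  1.34 -0.    0.24] F [-0.2  0.2  0.2] T [-0.   -0.03  0.03] open 0.085 gf 0.0
shift [ 0.739  1.468 -0.151]
turn [ 0.    -0.    -0.367]
```

Emit:
{"fn": "arm_command", "kwargs": {
  "plan": [
    [85, [0.13, 0.2, -0.15], [0, 0, -0.07]],
    [85, [0.25, 0.4, -0.15], [0, 0, -0.14]],
    [85, [0.37, 0.6, -0.15], [0, 0, -0.21]],
    [85, [0.5, 0.8, -0.15], [0, 0, -0.28]],
    [85, [0.6, 1, -0.15], [0, 0, -0.35]],
    [85, [0.7, 1, -0.15], [0, 0, -0.367]],
    [85, [0.7, 1, -0.15], [0, 0, -0.367]],
    [85, [0.7, 1, -0.15], [0, 0, -0.367]]
  ]
}}

```text
time: 2.15
tcp_pos: [0.4419, -0.1516, 0.36]
tcp_rot: [-0.502, -3.101, 0.001]
force: [-0.8, -0.1, -0.4]
opening: 0.0852
grasp_force: 0.0
```

```bash
python3 -c "
from h import *
d=cam('wrist');cv2.imwrite('pics/w1.png',d['frame']);np.savez('w1.npz',**d)
goto((.549,.093,.30),72)"
```

```text
t 2.2 p [ 0.4419 -0.1522  0.36  ] yaw y 71.53 tilt [ 0.e+00 -6.e-04 -1.e+00] q [-0.33  0.04 -0.13  1.4  -0.   -0.01] F [ 0.  -1.2 -0.3] T [ 0.03 -0.01  0.02] open 0.085 gf 0.0
shift [-0.12   1.333  0.3  ]
turn [-0.     0.    -0.004]
```

View pics/w1.png

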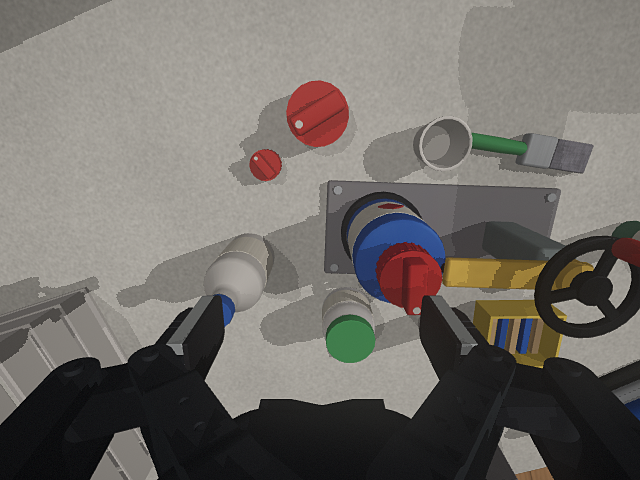

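The wrist view shows the cap at (411,280) with its bar nearly vertical in the picture, and the wheel hub at (595,290). The knob is cut off at the right edge, so I take a second wrist view nearer the wheel.

Emit:
{"fn": "arm_command", "kwargs": {
  "plan": [
    [85, [-0.04, 0.24, 0], [0, 0, 0]],
    [85, [-0.07, 0.48, 0], [0, 0, 0]],
    [85, [-0.1, 0.72, 0], [0, 0, 0]],
    [85, [-0.13, 0.95, 0], [0, 0, 0]],
    [85, [-0.15, 0.95, 0], [0, 0, 0]],
    [85, [-0.15, 0.95, 0], [0, 0, 0]]
  ]
}}

```text
time: 2.8
tcp_pos: [0.5311, 0.0187, 0.3595]
tcp_rot: [-0.502, -3.101, 0.001]
force: [0.1, -0.7, -0.6]
opening: 0.0854
grasp_force: 0.0
```

```bash
python3 - <<'E'
from h import *
d2=cam('wrist');cv2.imwrite('pics/w2.png',d2['frame']);np.savez('w2.npz',**d2)
d1=np.load('w1.npz');d1={k:(float(d1[k]) if d1[k].ndim==0 else d1[k]) for k in d1}
for n,d in(("w1",d1),("w2",d2)):
    c=cloud(d);hsv=cv2.cvtColor(d["frame"],cv2.COLOR_BGR2HSV)
    red=((hsv[...,0]<8)|(hsv[...,0]>172))&(hsv[...,1]>130)&(hsv[...,2]>50)&(d["depth"]>0)
    near=lambda x,y,r:np.hypot(c[...,0]-x,c[...,1]-y)<r
    m=red&near(.527,-.09,.05)&(c[...,2]>.14)
    top=m&(c[...,2]>.204);t=c[top]
    if len(t)>20:
        print(n,"cap px",m.sum(),"bar top z",np.median(t[:,2]).round(4))
        r=cv2.minAreaRect(t[:,:2].astype(np.float32)*1000);print("  bar rect mm",r,"mean",t.mean(0).round(4))
        w,v=np.linalg.eigh(np.cov(t[:,:2].T));print("  dir",np.degrees(np.arctan2(v[1,1],v[0,1])).round(1))
    q=c[m&(abs(c[...,2]-.186)<.003)]
    if len(q)>20:
        (x,y),r=cv2.minEnclosingCircle(q[:,:2].astype(np.float32)*1000);print("  disc circ",x,y,r,np.median(q[:,2]).round(4))
    k=red&near(.549,.093,.03)&(c[...,2]>.19);q=c[k]
    if len(q)>20:
        tt=q[q[:,2]>np.percentile(q[:,2],95)-.004];(x,y),r=cv2.minEnclosingCircle(tt[:,:2].astype(np.float32)*1000)
        vs,us=np.nonzero(k);print("  knob",k.sum(),"top z",np.percentile(q[:,2],95).round(4),"top mean",tt.mean(0).round(4),"circ",x,y,r,"px",us.min(),us.max(),vs.min(),vs.max())
    wv=(d["frame"].max(-1)<70)&near(.585,.07,.07)&(abs(c[...,2]-.193)<.01)&(d["depth"]>0);q=c[wv]
    if len(q)>50:
        (x,y),r=cv2.minEnclosingCircle(q[:,:2].astype(np.float32)*1000)
        h=cv2.convexHull(q[:,:2].astype(np.float32)*1000)[:,0];A=np.c_[2*h,np.ones(len(h))];s=np.linalg.lstsq(A,(h**2).sum(1),rcond=None)[0]
        print("  wheel",len(q),"z",np.percentile(q[:,2],[5,50,95]).round(4),"enc",x,y,r,"fit",s[:2].round(1),np.sqrt(s[2]+s[0]**2+s[1]**2).round(1))
st()
E
```

```text
w1 cap px 3301 bar top z 0.2104
  bar rect mm ((523.4300537109375, -89.97484588623047), (18.233619689941406, 50.17350387573242), 73.32312774658203) mean [ 0.5189 -0.0903  0.2101]
  dir 158.8
  disc circ 523.60009765625 -89.87743377685547 30.032270431518555 0.1867
  knob 604 top z 0.2248 top mean [0.5438 0.0863 0.2236] circ 544.5291748046875 88.99851989746094 8.26145076751709 px 611 639 238 266
  wheel 5609 z [0.1904 0.1962 0.1988] enc 582.75244140625 69.34907531738281 52.71482467651367 fit [582.6  67.2] 50.9
w2 cap px 3600 bar top z 0.2104
  bar rect mm ((523.3291015625, -89.35742950439453), (18.28495216369629, 49.301273345947266), 73.79682922363281) mean [ 0.5215 -0.0875  0.21  ]
  dir 164.6
  disc circ 523.8076171875 -89.91139221191406 30.23196792602539 0.1868
  knob 731 top z 0.2325 top mean [0.5451 0.0946 0.2313] circ 545.8184814453125 94.70697784423828 9.76203727722168 px 401 434 203 233
  wheel 5545 z [0.1924 0.1966 0.199 ] enc 582.7505493164062 69.287109375 51.87517166137695 fit [582.7  69.3] 51.5
t 2.85 p [0.5306 0.018  0.3597] yaw y 71.52 tilt [-8.e-04 -7.e-04 -1.e+00] q [ 0.03  0.16  0.01  1.42 -0.    0.36] F [ 0.1 -0.2 -0.2] T [-0.   -0.03  0.09] open 0.0852 gf 0.0
```

View pics/w2.png

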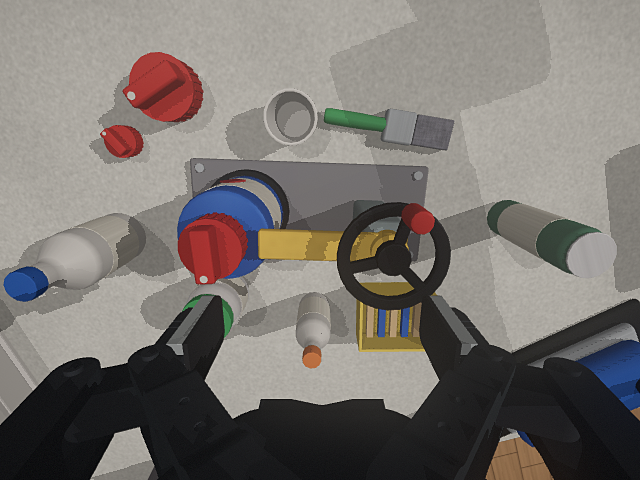

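The second wrist view shows the knob at (418,219), the hub at (393,257) and the cap at (212,247), all well clear around the wheel. These agree with the stand's dimensions (170 mm and 45 mm). Next I move over the knob.

```bash
python3 -c "
from h import *
goto((.5458,.0946,.27),73.5);goto((.5458,.0946,.218),73.5)"
```

```text
t 2.85 p [0.5306 0.018  0.3597] yaw y 71.52 tilt [-8.e-04 -7.e-04 -1.e+00] q [ 0.03  0.16  0.01  1.42 -0.    0.36] F [ 0.1 -0.2 -0.2] T [-0.   -0.03  0.09] open 0.0852 gf 0.0
shift [0.049 0.388 0.448]
turn [-0.    -0.    -0.016]
t 2.85 p [0.5306 0.018  0.3597] yaw y 71.52 tilt [-8.e-04 -7.e-04 -1.e+00] q [ 0.03  0.16  0.01  1.42 -0.    0.36] F [ 0.1 -0.2 -0.2] T [-0.   -0.03  0.09] open 0.0852 gf 0.0
shift [0.049 0.388 0.708]
turn [-0.    -0.    -0.016]
```

Emit:
{"fn": "arm_command", "kwargs": {
  "plan": [
    [45, [0.02, 0.2, 0.1], [0, 0, -0.016]],
    [45, [0.049, 0.388, 0.25], [0, 0, -0.016]],
    [45, [0.049, 0.388, 0.4], [0, 0, -0.016]],
    [45, [0.049, 0.388, 0.48], [0, 0, -0.016]],
    [45, [0.049, 0.388, 0.55], [0, 0, -0.016]],
    [45, [0.049, 0.388, 0.62], [0, 0, -0.016]],
    [45, [0.049, 0.388, 0.68], [0, 0, -0.016]],
    [45, [0.049, 0.388, 0.705], [0, 0, -0.016]],
    [45, [0.049, 0.388, 0.705], [0, 0, -0.016]]
  ]
}}

```text
time: 3.75
tcp_pos: [0.5453, 0.095, 0.2185]
tcp_rot: [-0.452, -3.108, 0.001]
force: [-0.6, 0.1, 0.1]
opening: 0.0451
grasp_force: 0.0
```

```bash
python3 -c "
from h import *
goto((.5458,.0946,.218),73.5)"
```

```text
t 3.75 p [0.5453 0.095  0.2185] yaw y 73.44 tilt [-1.e-03 -3.e-04 -1.e+00] q [ 0.17  0.24 -0.21  1.12 -0.    0.46] F [-0.6  0.1  0.1] T [ 0.04 -0.05 -0.  ] open 0.0451 gf 0.0
shift [-0.003 -0.001  0.003]
turn [-0. -0. -0.]
```

Close on the knob.

Emit:
{"fn": "arm_command", "kwargs": {
  "plan": [
    [10, [0, 0, 0], [0, 0, 0]],
    [10, [0, 0, 0], [0, 0, 0]],
    [10, [0, 0, 0], [0, 0, 0]],
    [10, [0, 0, 0], [0, 0, 0]],
    [10, [0, 0, 0], [0, 0, 0]],
    [10, [0, 0, 0], [0, 0, 0]],
    [10, [0, 0, 0], [0, 0, 0]],
    [10, [0, 0, 0], [0, 0, 0]]
  ]
}}

```text
time: 4.55
tcp_pos: [0.5464, 0.0961, 0.2199]
tcp_rot: [0.449, 3.107, 0.0]
force: [-0.2, -0.9, 5.7]
opening: 0.0184
grasp_force: 58.7
```

```bash
cat >> h.py <<'E'
AX=np.array([.5827,.0693])
def arc(n,step,c=AX,p=None):
    s,m=st();p=s["tcp_pos"] if p is None else np.array(p);v=p[:2]-c
    print("r",np.hypot(*v).round(4),"ang",np.degrees(np.arctan2(v[1],v[0])).round(1))
    for i in range(1,n+1):
        a=-np.radians(step*i);q=np.array([[np.cos(a),-np.sin(a)],[np.sin(a),np.cos(a)]])@v
        print((m.T@np.r_[q-v,0]/.2)[:2].round(3).tolist())
E
python3 -c "
from h import *
arc(12,6)"
```

```text
t 4.55 p [0.5464 0.0961 0.2199] yaw y 73.55 tilt [ 0.0019 -0.     -1.    ] q [ 0.17  0.24 -0.21  1.12 -0.    0.46] F [-0.2 -0.9  5.7] T [-0.22  0.02  0.02] open 0.0184 gf 58.7
r 0.0451 ang 143.5
[-0.009, 0.022]
[-0.021, 0.042]
[-0.034, 0.062]
[-0.05, 0.08]
[-0.067, 0.096]
[-0.086, 0.11]
[-0.106, 0.122]
[-0.128, 0.132]
[-0.15, 0.14]
[-0.173, 0.145]
[-0.196, 0.148]
[-0.22, 0.148]
```

Emit:
{"fn": "arm_command", "kwargs": {
  "plan": [
    [10, [-0.009, 0.022, -0.006], [0, 0, 0]],
    [10, [-0.021, 0.042, -0.006], [0, 0, 0]],
    [10, [-0.034, 0.062, -0.006], [0, 0, 0]],
    [10, [-0.05, 0.08, -0.006], [0, 0, 0]],
    [10, [-0.067, 0.096, -0.006], [0, 0, 0]],
    [10, [-0.086, 0.11, -0.006], [0, 0, 0]],
    [10, [-0.106, 0.122, -0.006], [0, 0, 0]],
    [10, [-0.128, 0.132, -0.006], [0, 0, 0]],
    [10, [-0.15, 0.14, -0.006], [0, 0, 0]],
    [10, [-0.173, 0.145, -0.006], [0, 0, 0]],
    [10, [-0.196, 0.148, -0.006], [0, 0, 0]],
    [10, [-0.22, 0.148, -0.006], [0, 0, 0]]
  ]
}}

```text
time: 5.75
tcp_pos: [0.5969, 0.1128, 0.2201]
tcp_rot: [0.449, 3.109, 0.003]
force: [-0.3, 5.5, -2.3]
opening: 0.0183
grasp_force: 59.0
```

```bash
python3 -c "
from h import *
arc(12,6)"
```

```text
t 5.75 p [0.5969 0.1128 0.2201] yaw y 73.57 tilt [ 3.0e-04  1.9e-03 -1.0e+00] q [ 0.19  0.34 -0.08  1.15  0.    0.47] F [-0.3  5.5 -2.3] T [ 1.08 -0.08 -0.01] open 0.0183 gf 59.0
r 0.0458 ang 71.9
[-0.024, -0.002]
[-0.047, -0.006]
[-0.07, -0.013]
[-0.092, -0.023]
[-0.114, -0.034]
[-0.133, -0.048]
[-0.151, -0.063]
[-0.168, -0.081]
[-0.182, -0.1]
[-0.195, -0.12]
[-0.205, -0.142]
[-0.213, -0.165]
```

Emit:
{"fn": "arm_command", "kwargs": {
  "plan": [
    [10, [-0.024, -0.002, 0], [0, 0, 0]],
    [10, [-0.047, -0.006, 0], [0, 0, 0]],
    [10, [-0.07, -0.013, 0], [0, 0, 0]],
    [10, [-0.092, -0.023, 0], [0, 0, 0]],
    [10, [-0.114, -0.034, 0], [0, 0, 0]],
    [10, [-0.133, -0.048, 0], [0, 0, 0]],
    [10, [-0.151, -0.063, 0], [0, 0, 0]],
    [10, [-0.168, -0.081, 0], [0, 0, 0]],
    [10, [-0.182, -0.1, 0], [0, 0, 0]],
    [10, [-0.195, -0.12, 0], [0, 0, 0]],
    [10, [-0.205, -0.142, 0], [0, 0, 0]],
    [10, [-0.213, -0.165, 0], [0, 0, 0]]
  ]
}}

```text
time: 6.95
tcp_pos: [0.628, 0.0675, 0.2202]
tcp_rot: [0.45, 3.109, -0.001]
force: [2.9, 0.9, -3.1]
opening: 0.0182
grasp_force: 58.9
```

```bash
python3 -c "
from h import *
arc(12,6)"
```

```text
t 6.95 p [0.628  0.0675 0.2202] yaw y 73.52 tilt [ 2.e-04 -7.e-04 -1.e+00] q [ 0.11  0.39 -0.01  1.17 -0.    0.39] F [ 2.9  0.9 -3.1] T [ 0.29 -0.74  0.01] open 0.0182 gf 58.9
r 0.0454 ang -2.3
[-0.005, -0.023]
[-0.007, -0.047]
[-0.006, -0.071]
[-0.004, -0.094]
[0.002, -0.117]
[0.009, -0.14]
[0.019, -0.161]
[0.032, -0.182]
[0.046, -0.201]
[0.062, -0.218]
[0.08, -0.234]
[0.099, -0.248]
```

Emit:
{"fn": "arm_command", "kwargs": {
  "plan": [
    [10, [-0.005, -0.023, 0], [0, 0, 0]],
    [10, [-0.007, -0.047, 0], [0, 0, 0]],
    [10, [-0.006, -0.071, 0], [0, 0, 0]],
    [10, [-0.004, -0.094, 0], [0, 0, 0]],
    [10, [0.002, -0.117, 0], [0, 0, 0]],
    [10, [0.009, -0.14, 0], [0, 0, 0]],
    [10, [0.019, -0.161, 0], [0, 0, 0]],
    [10, [0.032, -0.182, 0], [0, 0, 0]],
    [10, [0.046, -0.201, 0], [0, 0, 0]],
    [10, [0.062, -0.218, 0], [0, 0, 0]],
    [10, [0.08, -0.234, 0], [0, 0, 0]],
    [10, [0.099, -0.248, 0], [0, 0, 0]]
  ]
}}

```text
time: 8.15
tcp_pos: [0.5941, 0.0265, 0.2201]
tcp_rot: [-0.449, -3.109, -0.001]
force: [1.4, 1.6, -2.4]
opening: 0.0185
grasp_force: 58.9
```

```bash
python3 -c "
from h import *
arc(12,6)"
```

```text
t 8.15 p [0.5941 0.0265 0.2201] yaw y 73.55 tilt [-6.e-04  6.e-04 -1.e+00] q [ 0.04  0.32 -0.11  1.14  0.    0.33] F [ 1.4  1.6 -2.4] T [ 0.16 -0.27  0.02] open 0.0185 gf 58.9
r 0.0443 ang -75.1
[0.02, -0.011]
[0.042, -0.02]
[0.064, -0.026]
[0.087, -0.031]
[0.11, -0.032]
[0.133, -0.032]
[0.156, -0.029]
[0.179, -0.023]
[0.201, -0.015]
[0.222, -0.005]
[0.241, 0.007]
[0.26, 0.021]
```

Emit:
{"fn": "arm_command", "kwargs": {
  "plan": [
    [10, [0.02, -0.011, 0], [0, 0, 0]],
    [10, [0.042, -0.02, 0], [0, 0, 0]],
    [10, [0.064, -0.026, 0], [0, 0, 0]],
    [10, [0.087, -0.031, 0], [0, 0, 0]],
    [10, [0.11, -0.032, 0], [0, 0, 0]],
    [10, [0.133, -0.032, 0], [0, 0, 0]],
    [10, [0.156, -0.029, 0], [0, 0, 0]],
    [10, [0.179, -0.023, 0], [0, 0, 0]],
    [10, [0.201, -0.015, 0], [0, 0, 0]],
    [10, [0.222, -0.005, 0], [0, 0, 0]],
    [10, [0.241, 0.007, 0], [0, 0, 0]],
    [10, [0.26, 0.021, 0], [0, 0, 0]]
  ]
}}

```text
time: 9.35
tcp_pos: [0.5458, 0.0451, 0.2202]
tcp_rot: [-0.45, -3.109, 0.001]
force: [2.3, -0.1, -4.6]
opening: 0.0188
grasp_force: 58.8
```

```bash
python3 -c "
from h import *
arc(12,6.1)"
```

```text
t 9.35 p [0.5458 0.0451 0.2202] yaw y 73.53 tilt [-2.e-04 -6.e-04 -1.e+00] q [ 0.08  0.23 -0.23  1.11 -0.    0.37] F [ 2.3 -0.1 -4.6] T [ 0.04 -0.46 -0.  ] open 0.0188 gf 58.8
r 0.0441 ang -146.7
[0.017, 0.016]
[0.032, 0.034]
[0.046, 0.053]
[0.057, 0.074]
[0.066, 0.096]
[0.072, 0.118]
[0.076, 0.141]
[0.078, 0.165]
[0.077, 0.188]
[0.074, 0.212]
[0.068, 0.234]
[0.06, 0.256]
```

Emit:
{"fn": "arm_command", "kwargs": {
  "plan": [
    [10, [0.017, 0.016, 0], [0, 0, 0]],
    [10, [0.032, 0.034, 0], [0, 0, 0]],
    [10, [0.046, 0.053, 0], [0, 0, 0]],
    [10, [0.057, 0.074, 0], [0, 0, 0]],
    [10, [0.066, 0.096, 0], [0, 0, 0]],
    [10, [0.072, 0.118, 0], [0, 0, 0]],
    [10, [0.076, 0.141, 0], [0, 0, 0]],
    [10, [0.078, 0.165, 0], [0, 0, 0]],
    [10, [0.077, 0.188, 0], [0, 0, 0]],
    [10, [0.074, 0.212, 0], [0, 0, 0]],
    [10, [0.068, 0.234, 0], [0, 0, 0]],
    [10, [0.06, 0.256, 0], [0, 0, 0]]
  ]
}}

```text
time: 10.55
tcp_pos: [0.5487, 0.0988, 0.2201]
tcp_rot: [-0.449, -3.108, -0.002]
force: [-4.4, 2.5, -1.3]
opening: 0.0181
grasp_force: 59.0
```

```bash
python3 -c "
from h import *
arc(3,2)"
```

```text
t 10.55 p [0.5487 0.0988 0.2201] yaw y 73.57 tilt [-0.0013  0.0018 -1.    ] q [ 0.18  0.25 -0.2   1.12  0.    0.46] F [-4.4  2.5 -1.3] T [ 0.42  0.92 -0.  ] open 0.0181 gf 59.0
r 0.045 ang 139.1
[-0.003, 0.007]
[-0.007, 0.014]
[-0.011, 0.021]
```

The knob has gone round 364°, so the wheel reads at least 6.36. Release it and lift.

Emit:
{"fn": "arm_command", "kwargs": {
  "plan": [
    [40, [0, 0, 0], [0, 0, 0]],
    [45, [0, 0, 0], [0, 0, 0]],
    [45, [0, 0, 0], [0, 0, 0]],
    [45, [0, 0, 0], [0, 0, 0]],
    [45, [0, 0, -0.05], [0, 0, 0]],
    [45, [0, 0, -0.15], [0, 0, 0]],
    [45, [0, 0, -0.3], [0, 0, 0]],
    [45, [0, 0, -0.45], [0, 0, 0]],
    [45, [0, 0, -0.45], [0, 0, 0]]
  ]
}}

```text
time: 11.45
tcp_pos: [0.5513, 0.0978, 0.3155]
tcp_rot: [0.449, 3.102, 0.004]
force: [0.3, 1.0, 1.0]
opening: 0.0452
grasp_force: 0.0
```

```bash
python3 - <<'E'
from h import *
d=cam("scene");c=cloud(d);hsv=cv2.cvtColor(d["frame"],cv2.COLOR_BGR2HSV)
red=((hsv[...,0]<8)|(hsv[...,0]>172))&(hsv[...,1]>130)&(hsv[...,2]>50)&(d["depth"]>0)
k=c[red&(np.hypot(c[...,0]-.55,c[...,1]-.096)<.03)&(c[...,2]>.197)];print("knob",len(k),k.mean(0).round(4))
y=c[(hsv[...,0]>18)&(hsv[...,0]<35)&(hsv[...,1]>150)&(np.hypot(c[...,0]-.55,c[...,1]+.02)<.06)&(c[...,2]>.12)];print("arm z",np.percentile(y[:,2],[10,50,90]).round(4),len(y))
goto((.5236,-.0899,.30),73.5);goto((.5236,-.0899,.207),73.5)
E
```

```text
knob 176 [0.5567 0.0999 0.2192]
arm z [0.1548 0.1597 0.1615] 521
t 11.5 p [0.5506 0.0977 0.3132] yaw y 73.53 tilt [ 5.2e-03  9.0e-04 -1.0e+00] q [ 0.18  0.21 -0.03  1.32 -0.    0.46] F [-0.7 -0.3 -1.4] T [ 0.05 -0.07  0.06] open 0.0448 gf 0.0
shift [-0.136 -0.938  0.065]
turn [0.001 0.002 0.   ]
t 11.5 p [0.5506 0.0977 0.3132] yaw y 73.53 tilt [ 5.2e-03  9.0e-04 -1.0e+00] q [ 0.18  0.21 -0.03  1.32 -0.    0.46] F [-0.7 -0.3 -1.4] T [ 0.05 -0.07  0.06] open 0.0448 gf 0.0
shift [-0.134 -0.939  0.53 ]
turn [0.001 0.002 0.   ]
```

The yellow arm's top has dropped to 160 mm, 8 mm lower, so the clamp is tight. Now over the cap.

Emit:
{"fn": "arm_command", "kwargs": {
  "plan": [
    [45, [-0.03, -0.2, 0.03], [0, 0, 0]],
    [45, [-0.06, -0.4, 0.06], [0, 0, 0]],
    [45, [-0.09, -0.6, 0.06], [0, 0, 0]],
    [45, [-0.12, -0.8, 0.06], [0, 0, 0]],
    [45, [-0.134, -0.939, 0.06], [0, 0, 0]],
    [45, [-0.134, -0.939, 0.15], [0, 0, 0]],
    [45, [-0.134, -0.939, 0.2], [0, 0, 0]],
    [45, [-0.134, -0.939, 0.25], [0, 0, 0]],
    [45, [-0.134, -0.939, 0.25], [0, 0, 0]],
    [45, [-0.134, -0.939, 0.25], [0, 0, 0]]
  ]
}}

```text
time: 12.5
tcp_pos: [0.5216, -0.0895, 0.26]
tcp_rot: [-0.448, -3.109, -0.0]
force: [0.1, 0.3, 0.3]
opening: 0.0447
grasp_force: 0.0
```

```bash
python3 - <<'E'
from h import *
d=cam("wrist");c=cloud(d);hsv=cv2.cvtColor(d["frame"],cv2.COLOR_BGR2HSV);cv2.imwrite("pics/w3.png",d["frame"])
red=((hsv[...,0]<8)|(hsv[...,0]>172))&(hsv[...,1]>130)&(hsv[...,2]>50)&(d["depth"]>0)
m=red&(np.hypot(c[...,0]-.5236,c[...,1]+.09)<.045)
t=c[m&(c[...,2]>.204)];print(len(t),np.median(t[:,2]),cv2.minAreaRect(t[:,:2].astype(np.float32)*1000))
goto((.5236,-.0899,.207),73.5)
E
```

```text
2474 0.210478212332665 ((523.2379150390625, -89.63731384277344), (17.94430160522461, 49.379478454589844), 73.80123138427734)
t 12.55 p [ 0.5219 -0.0896  0.2605] yaw y 73.6 tilt [ 2.e-04 -1.e-04 -1.e+00] q [-0.17  0.18 -0.2   1.19 -0.    0.12] F [ 0.6 -0.4 -0. ] T [-0.04 -0.01  0.01] open 0.0452 gf 0.0
shift [-0.009  0.001  0.267]
turn [0.    0.    0.001]
```

View pics/w3.png

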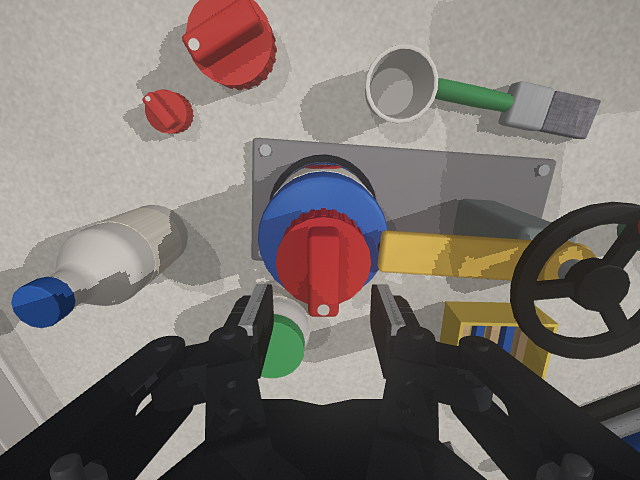

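The bar stands at (324,270), midway between the open fingers and parallel to the pads. Descend and close on it.

Emit:
{"fn": "arm_command", "kwargs": {
  "plan": [
    [40, [-0.008, 0.001, 0.1], [0, 0, 0]],
    [40, [-0.008, 0.001, 0.18], [0, 0, 0]],
    [40, [-0.008, 0.001, 0.23], [0, 0, 0]],
    [40, [-0.008, 0.001, 0.26], [0, 0, 0]],
    [40, [-0.008, 0.001, 0.26], [0, 0, 0]],
    [8, [-0.008, 0.001, 0.26], [0, 0, 0]],
    [8, [-0.008, 0.001, 0.26], [0, 0, 0]],
    [8, [-0.008, 0.001, 0.26], [0, 0, 0]],
    [8, [-0.008, 0.001, 0.26], [0, 0, 0]],
    [8, [-0.008, 0.001, 0.26], [0, 0, 0]],
    [8, [-0.008, 0.001, 0.26], [0, 0, 0]],
    [8, [-0.008, 0.001, 0.26], [0, 0, 0]]
  ]
}}

```text
time: 13.75
tcp_pos: [0.5238, -0.0902, 0.2091]
tcp_rot: [0.449, 3.108, 0.001]
force: [-0.4, 3.1, 4.7]
opening: 0.0167
grasp_force: 62.9
```

```bash
python3 -c "
from h import *
st()"
```

```text
t 13.75 p [ 0.5238 -0.0902  0.2091] yaw y 73.55 tilt [ 1.7e-03  5.0e-04 -1.0e+00] q [-0.17  0.2  -0.28  1.08  0.    0.12] F [-0.4  3.1  4.7] T [0.56 0.09 0.04] open 0.0167 gf 62.9
```

Emit:
{"fn": "arm_command", "kwargs": {
  "plan": [
    [8, [0, 0, 0.01], [0, 0, 0]],
    [8, [0, 0, 0.02], [0, 0, 0]],
    [8, [0, 0, 0.03], [0, 0, 0]],
    [8, [0, 0, 0.04], [0, 0, 0]],
    [8, [0, 0, 0.05], [0, 0, 0]],
    [8, [0, 0, 0.05], [0, 0, 0]],
    [8, [0, 0, 0.05], [0, 0, 0]]
  ]
}}

```text
time: 14.45
tcp_pos: [0.524, -0.0902, 0.2005]
tcp_rot: [0.449, 3.107, 0.001]
force: [-4.3, 3.3, 15.6]
opening: 0.0168
grasp_force: 64.1
```

```bash
python3 -c "
from h import *
st()"
```

```text
t 14.45 p [ 0.524  -0.0902  0.2005] yaw y 73.55 tilt [ 2.8e-03  3.0e-04 -1.0e+00] q [-0.17  0.21 -0.3   1.06  0.    0.12] F [-4.3  3.3 15.6] T [ 0.68  0.87 -0.08] open 0.0168 gf 64.1
```

Pressed 8.6 mm at 15.6 N. Twist 61° anticlockwise.

Emit:
{"fn": "arm_command", "kwargs": {
  "plan": [
    [8, [0, 0, 0], [0, 0, -0.042]],
    [8, [0, 0, 0], [0, 0, -0.085]],
    [8, [0, 0, 0], [0, 0, -0.127]],
    [8, [0, 0, 0], [0, 0, -0.17]],
    [8, [0, 0, 0], [0, 0, -0.212]],
    [8, [0, 0, 0], [0, 0, -0.254]],
    [8, [0, 0, 0], [0, 0, -0.297]],
    [8, [0, 0, 0], [0, 0, -0.34]],
    [8, [0, 0, 0], [0, 0, -0.381]],
    [8, [0, 0, 0], [0, 0, -0.424]],
    [8, [0, 0, 0], [0, 0, -0.466]],
    [8, [0, 0, 0], [0, 0, -0.508]]
  ]
}}

```text
time: 15.65
tcp_pos: [0.5251, -0.091, 0.2004]
tcp_rot: [-1.193, 2.902, -0.005]
force: [0.0, 0.0, 11.5]
opening: 0.0167
grasp_force: 63.6
```

```bash
python3 - <<'E'
from h import *
st()
for n in("side","scene"):
    d=cam(n);c=cloud(d);hsv=cv2.cvtColor(d["frame"],cv2.COLOR_BGR2HSV)
    red=((hsv[...,0]<8)|(hsv[...,0]>172))&(hsv[...,1]>130)&(hsv[...,2]>50)&(d["depth"]>0)
    q=c[red&(np.hypot(c[...,0]-.5236,c[...,1]+.09)<.045)&(c[...,2]>.12)]
    print(n,len(q),"z hist",np.histogram(q[:,2],bins=np.arange(.14,.22,.004)))
    cv2.imwrite(f"pics/{n}3.png",cv2.resize(d["frame"][180:400,200:440] if n=="side" else d["frame"][150:300,180:380],None,fx=2.5,fy=2.5))
E
```

```text
t 15.65 p [ 0.5251 -0.091   0.2004] yaw y 134.69 tilt [ 0.0048 -0.0014 -1.    ] q [-0.17  0.21 -0.3   1.06 -0.   -0.95] F [ 0.   0.  11.5] T [ 0.05 -0.02 -0.04] open 0.0167 gf 63.6
side 1102 z hist (array([  0,   1,  44,  59,  60,  55,  67,  48, 163, 254,  24,  21,  28,
        23, 107, 144,   0,   0,   0]), array([0.14 , 0.144, 0.148, 0.152, 0.156, 0.16 , 0.164, 0.168, 0.172,
       0.176, 0.18 , 0.184, 0.188, 0.192, 0.196, 0.2  , 0.204, 0.208,
       0.212, 0.216]))
scene 692 z hist (array([  0,   2,  22,  37,  39,  41,  43,  45,  40, 217,  21,  19,  20,
        19,  28,  81,   4,   2,   4]), array([0.14 , 0.144, 0.148, 0.152, 0.156, 0.16 , 0.164, 0.168, 0.172,
       0.176, 0.18 , 0.184, 0.188, 0.192, 0.196, 0.2  , 0.204, 0.208,
       0.212, 0.216]))
```

View pics/side3.png

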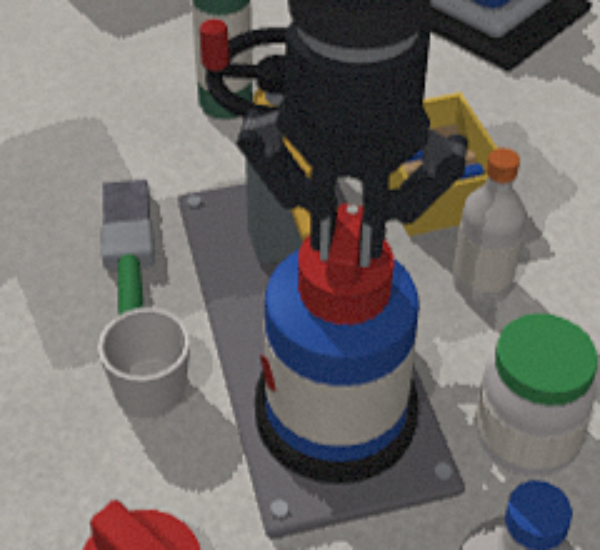

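The cap is down (disc top at 0.178 m) and the bar has turned 61° with the gripper. Lift slowly.

Emit:
{"fn": "arm_command", "kwargs": {
  "plan": [
    [8, [0, 0, -0.03], [0, 0, 0]],
    [8, [0, 0, -0.06], [0, 0, 0]],
    [8, [0, 0, -0.1], [0, 0, 0]],
    [8, [0, 0, -0.15], [0, 0, 0]],
    [8, [0, 0, -0.2], [0, 0, 0]],
    [8, [0, 0, -0.26], [0, 0, 0]],
    [8, [0, 0, -0.34], [0, 0, 0]],
    [8, [0, 0, -0.42], [0, 0, 0]],
    [8, [0, 0, -0.5], [0, 0, 0]],
    [8, [0, 0, -0.55], [0, 0, 0]],
    [8, [0, 0, -0.55], [0, 0, 0]],
    [8, [0, 0, -0.55], [0, 0, 0]]
  ]
}}

```text
time: 16.95
tcp_pos: [0.5232, -0.0904, 0.308]
tcp_rot: [1.189, -2.908, -0.0]
force: [-0.3, -0.6, 0.6]
opening: 0.0167
grasp_force: 62.1
```

```bash
cat > m.py <<'E'
from h import *
for n in("side","scene"):
    d=cam(n);c=cloud(d);hsv=cv2.cvtColor(d["frame"],cv2.COLOR_BGR2HSV)
    red=((hsv[...,0]<8)|(hsv[...,0]>172))&(hsv[...,1]>130)&(hsv[...,2]>50)&(d["depth"]>0)
    q=c[red&(np.hypot(c[...,0]-.5236,c[...,1]+.09)<.06)&(c[...,2]>.2)]
    w=c[(hsv[...,1]<50)&(hsv[...,2]>120)&(np.hypot(c[...,0]-.5236,c[...,1]+.09)<.03)&(abs(c[...,2]-.168)<.012)]
    print(n,len(q),"z",np.percentile(q[:,2],[1,50,99]).round(4),"disc xy range",*[np.percentile(q[q[:,2]<.29][:,i],[1,99]).round(4) for i in(0,1)],"neck",len(w),np.percentile(w[:,2],98).round(4) if len(w) else "")
    cv2.imwrite(f"pics/{n}4.png",d["frame"])
goto((.5236,-.0899,.309),134.5)
E
python3 m.py
```

```text
side 1398 z [0.2568 0.2837 0.3092] disc xy range [0.4957 0.5515] [-0.1211 -0.068 ] neck 299 0.1746
scene 811 z [0.2572 0.2843 0.31  ] disc xy range [0.5064 0.5537] [-0.1147 -0.0599] neck 244 0.1787
t 17.05 p [ 0.5228 -0.0903  0.3073] yaw y 134.5 tilt [-1.5e-03  2.0e-04 -1.0e+00] q [-0.17  0.17 -0.11  1.3  -0.   -0.95] F [ 0.6  0.6 -0.3] T [-0.03 -0.05  0.02] open 0.017 gf 62.1
shift [-0.004 -0.002 -0.008]
turn [ 0.001 -0.     0.   ]
```

View pics/side4.png

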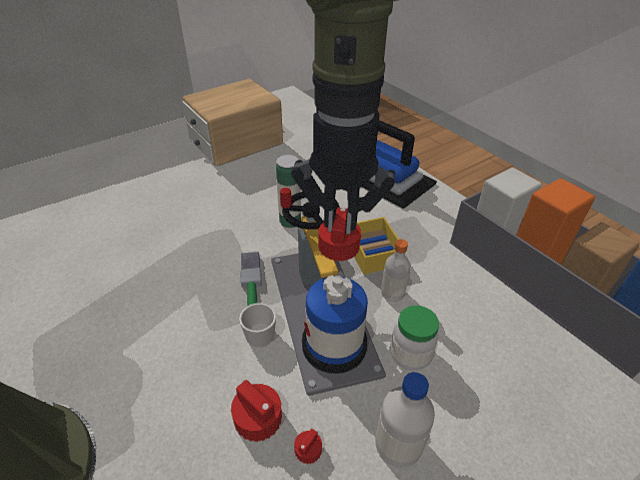

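The cap hangs level in the gripper at (340,240), above the bare neck at (338,290), about 100 mm up. The bystanders have not moved. I let it settle, then hand in.

Emit:
{"fn": "arm_command", "kwargs": {
  "plan": [
    [8, [0, 0, 0], [0, 0, 0]],
    [8, [0, 0, 0], [0, 0, 0]],
    [8, [0, 0, 0], [0, 0, 0]],
    [8, [0, 0, 0], [0, 0, 0]],
    [8, [0, 0, 0], [0, 0, 0]]
  ]
}}

```text
time: 17.55
tcp_pos: [0.5232, -0.0904, 0.3081]
tcp_rot: [1.19, -2.908, -0.0]
force: [-0.6, -0.0, 0.1]
opening: 0.0164
grasp_force: 62.1
```

```bash
python3 -c "
from h import *
st();print(finish_job())"
```

```text
t 17.55 p [ 0.5232 -0.0904  0.3081] yaw y 134.5 tilt [-1.e-04 -0.e+00 -1.e+00] q [-0.17  0.17 -0.1   1.3  -0.   -0.95] F [-0.6 -0.   0.1] T [ 0.02  0.02 -0.02] open 0.0164 gf 62.1
the job is handed in; nothing more can be done
None
```

The job is handed in at 17.6 s: the clamp is tight after a 364° wind, and the cap is off and held level about 10 cm above where it sat, straight over the bottle's mouth.

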